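Set the refill marker at the third gap and push the matchbox in

ROBOT

A 6-joint arm with a two-finger parallel gripper is mounted at the origin on a cart in front of the work surface, level with it; the furniture and walls round the work are solid. World frame = base frame: x ahead of the robot, y to its left, z up, the work surface at z = 0. Lengths are in m, angles in degrees, forces in N, time in s.
With the tool pointing down it reaches from about 0.425 to 0.925 m from the base axis. Payload 12.5 kg.
Tool frame: the origin (TCP) lies midway between the tips of the shut fingers; the grasp point (between the pads) lies r.pinch_z behind it (r.pinch_z is the distance from the TCP to the grasp point, in m); z points along the fingers, y is the line along which they close (so a half turn about z gives the same grasp; the last joint's range is limited). The gripper opens to 85 mm and grips with 20 to 120 N. Pads are 22 mm wide; open, the fingers measure 114 mm over their backs; the gripper's body (76 mm by 85 mm) begins 54 mm behind the grasp point. The pads swing forward as they close: fully open they stand 13 mm farther back than shut.
Start: joints at [68.262, 28.126, 89.318, -0, 62.55, -6.05], TCP at [0.169, 0.602, 0.208] pointing down, gripper open.
Joint ranges: [-177.58, 177.58], [-47.91, 125.51], [2.72, 160], [-65.01, 245.01], [3.68, 167.84], [-153.87, 153.87]. Speed limits (degrees/s): [127.2, 127.2, 159.86, 180, 180, 180].

INTERFACE

Orientations are given as a 3x3 rotation matrix whose columns are the frame's x, y, z axes.
In Python, from workcell import r gives the robot as it stands.
- The arm moves only by the tool apply_moves, never from a script. Its argument "plan" is a list of rows, each an object of numbers: "grip": the closure, from -1 (fully open) to 1 (shut); "x", "y", "z": the shift along the world's x, y, z in cm; "ax", "ay", "az": the turn, a rotation vector about the world's x, y, z in degrees. In form: [{"grip": .., "x": .., "y": .., "z": .., "ax": .., "ay": .., "az": ..}, ...]. A call has 1 to 20 rows; each row is the pose to reach, as a shift and turn from the pose commanded when the call began; what a row does not reach only later rows make up. A row lasts 1/10 s, in which the tool goes at most 50 mm and 8.59 degrees, less where a joint would pass 70% of its speed; a pose out of reach is approached as far as the arm can. A call with a gripper value outside its range is refused whole. The fingers move at their own pace and stop on an object; "force" is the grip in N (left out, the last holds). Time passes only in rows, so rows that repeat a pose let the fingers close. It gives the time, the measured TCP pose, the force, the opening and the grip force at its end, in the units of the state.
- r.get_state(): the state, without advancing time (a new reading comes with each control period).
- r.snapshot(name): name is "side" or "top" or "wrist"; returns (picture, depth): 400x640x3 uint8, red, green, blue; 400x640 float32, m along the optical axis (not along the pixel's ray), 0 where there is no reading.
- r.camera_info(name): a dict with "mtx" (3x3 intrinsics, pixels), "k1" (the pictures are not rectified: a ray, as slopes to the right and down, at radius r is drawn at 1 + k1 r^2 times it, then the intrinsics apply), "rvec" (rotation vector, rad) and "tvec" (3), from world to camera coordinates, as OpenCV has them. Camera axes: x right, y down, z forward; pixel columns grow to the right and rows downward; lengths in m; the calibration is good to about 2 mm. A picture is of the moment at which its call begins: read the wrist's pose just before it. camera_info takes no time and is no camera call; for the wrist camera it gives the pose at the moment of the call.
- r.job_done(): hands the job in; it is judged then, once.
Trained networks look in the newest picture that a camera, given by its name, has taken for a name from the list of things; names that differ only in an ending like _2 or _b are one class to them, and where a whole thing is asked for, a point or a joint stands for the part that bears it (a point fixed in the world has none). Each returns a list of dicts, best first, with "p" (0 to 1); they miss things now and then, are a little off and sometimes report something else, mostly with a low value. They report only what shows in the picture. A call takes as long as a camera call.
- r.trace(thing, camera): "pixels" (400x640 bool, what is visible of it) and "location" ([column, row] in pixels, amid what is visible of it).
- r.pinpoint(thing, camera): "location" ([column, row] in pixels: a listed point, or the origin of a listed thing).
The state is a dict: "t": time; "q": joint angles; "qd": joint speeds; "joint_efforts": joint torques, N m; "tool_pos": TCP position; "orientation": TCP orientation; "contact_force": force on the tool from outside, world axes, zero at the start; "ft_torque": the same for the moment, N m; "opening": finger opening in m; "grip_force": force on a finger pad.
Only numpy, scipy, OpenCV 4.12 (cv2) and the standard library are available. Lean on these libraries where they do the work, as an engineer would, in place of code of your own. Each camera call takes 0.05 s, during which the arm holds its last target. There are 200 camera calls.

TASK

With the fingertips, push the sliding marker along the rail on top of the display rack, counting the gaps from the left as you pass them, and leave it over the middle of the third gap. Then push the loose matchbox across the counter and lengthwise into that third gap, until its end is home against the back board. Only push: do not pick the matchbox up, and leave the matchbox already in the rack, the bell and the stamp where they are.

Things in the scene. Friction and masses are not known exactly. Their poses are not given: they have to be found in the camera images.
- rack: Pale wooden display rack, fixed, open at the front, no floor: boxes slide in on the counter. Origin: on the counter, mid-length, in the plane of its open front; x points into the rack, y to its left, z up. Back board face at x = 50 mm, 12 thick, 50 high. End walls 6 thick, 40 high, inner faces at y = +110 and -110. Three dividers make four unequal gaps, counted from the left (+y); gap 1 holds a matchbox.
- rail_mid (a point): Middle of the rail, a round aluminium bar 8 mm thick that runs along the rack's length (y) above the back board, 62 mm above the counter and 56 mm behind the rack's open front, on a short post at each end. The marker slides on it.
- divider_a: First divider from the left, between gaps 1 and 2: fixed upright wooden sheet 4 mm thick, 36 mm high, reaching 50 mm from the open front to the back board. Origin: its front edge, on the counter, middle of its thickness; axes as the rack's. A small clip 10 mm wide sits on the back board above it. Its place along the rack varies.
- divider_b: Second divider, same shape; the left side of the third gap. Origin and axes as divider_a.
- divider_c: Third divider, same shape; the right side of the third gap. The third gap is 43 to 59 mm wide. Origin and axes as divider_a.
- marker (a joint): How far the marker has slid to the right along the rail (m): 0 = 95 mm left of the rack's middle, 0.190 = 95 mm right of it. It takes about 1 to 2 N to move, and stays where it is left. It starts near the left end.
- marker_mid (a point): Middle of the part of the marker that stands above the rail, 74 mm above the counter. The marker is a grey plastic rider on the rail, 16 mm wide along the rail, 20 mm deep, its block reaching from 54 to 84 mm above the counter; a small arrowhead on its front points down at the gap. Axes as the rack's.
- loose_matchbox: The matchbox to be pushed, a closed box 37 x 56 x 16 mm, about 50 g, lying flat on the counter in front of the rack. Origin: centre of its underside; its own y axis runs along its 56 mm length (either end may go first). Does not open.
- matchbox_mid (a point): Centre of the loose matchbox, 8 mm above its underside; axes as the box's. When home its centre is about 22 mm inside the rack's open front and its near end still stands about 6 mm out of the gap.
- stock_matchbox: The same kind of matchbox, already in the first gap; leave it alone. Origin: centre of its underside, y along its length.
- bell: Silver desk bell, 84 mm across, 58 mm high, loose on the counter to the left; leave it alone. Origin: centre of its underside.
- stamp: Rubber stamp with a round red handle, 26 x 38 mm foot, 70 mm high, loose on the counter to the right; leave it alone. Origin: centre of its underside.

How it is judged:
By the outcome, as a careful person would: the job done as asked, in the order asked, and still so for the second after the job is handed in, with the robot touching nothing.
It also fails if it takes over 61 s, if anything falls off the work surface, if the arm or the gripper's body presses on something with over 40 N, if the wrist force passes 120 N, or if a joint passes its speed limit or range.

## Working session

There is one attempt and no reset: what is moved stays moved. The work goes in short steps, Python scripts to look and compute and a tool call to move; the robot and the scene stay as the last step left them, time stands still between calls to the robot, and variables do not carry over. Pictures are saved under pics/ and viewed, at most 10 in all, crops included, and the job is handed in when it is done.

Besides the shell and the picture viewer there is one more tool, called after "Request:" as name(argument=value, ...), one argument or row to a line, values as JSON. apply_moves: Moves the arm, as the interface text tells. Its arguments: {"type":"object","properties":{"plan":{"type":"array"},"force":{"type":"number"}},"required":["plan"]}

```bash
mkdir -p pics
cat > h.py <<'E'
import numpy as np, cv2
from workcell import r
def ray(cam,px,info=None):
    c=info or r.camera_info(cam); K=np.array(c["mtx"],float); k=c["k1"]
    d=np.array([(px[0]-K[0,2])/K[0,0],(px[1]-K[1,2])/K[1,1]]); u=d.copy()
    for _ in range(20): u=d/(1+k*(u@u))
    R=cv2.Rodrigues(np.array(c["rvec"],float))[0]; t=np.array(c["tvec"],float).ravel()
    return -R.T@t, R.T@np.array([u[0],u[1],1.])
def atz(cam,px,z,info=None):
    o,d=ray(cam,px,info); return o+d*(z-o[2])/d[2]
def atd(cam,px,dep,info=None):
    o,d=ray(cam,px,info); return o+d*dep
def proj(cam,P,info=None):
    c=info or r.camera_info(cam);K=np.array(c["mtx"],float)
    return cv2.projectPoints(np.array(P,float).reshape(-1,3),np.array(c["rvec"],float),np.array(c["tvec"],float),K,np.array([c["k1"],0,0,0.]))[0].reshape(-1,2)
E
python3 - <<'E'
from h import *
np.set_printoptions(precision=4,suppress=True)
Z=dict(rack=0,rail_mid=.062,divider_a=0,divider_b=0,divider_c=0,marker_mid=.074,matchbox_mid=.008,stock_matchbox=0,bell=0,stamp=0)
for cam in("top","side"):
    im,dep=r.snapshot(cam); cv2.imwrite(f"pics/{cam}0.png",im[:,:,::-1])
    print(cam,ray(cam,(320,200)))
    for n,z in Z.items():
        for q in r.pinpoint(n,cam)[:3]:
            print(n,round(q["p"],2),np.round(q["location"],1),atz(cam,q["location"],z))
print(r.get_state()["t"], r.pinch_z)
E
```

```text
top (array([ 0.4704, -0.0413,  1.2422]), array([ 0.0322, -0.0382, -0.9989]))
rack 0.35 [295.6 208. ] [ 0.4832 -0.0058  0.    ]
rail_mid 0.85 [353. 165.] [ 0.6228 -0.194   0.062 ]
divider_a 0.48 [329.1 183.4] [ 0.5672 -0.1198  0.    ]
divider_a 0.47 [347.1 181.2] [ 0.575  -0.1815  0.    ]
divider_a 0.41 [366.4 183.4] [ 0.5677 -0.2479  0.    ]
divider_b 0.48 [329.1 183.4] [ 0.5672 -0.1198  0.    ]
divider_b 0.47 [347.1 181.2] [ 0.575  -0.1815  0.    ]
divider_b 0.41 [366.4 183.4] [ 0.5677 -0.2479  0.    ]
divider_c 0.48 [329.1 183.4] [ 0.5672 -0.1198  0.    ]
divider_c 0.47 [347.1 181.2] [ 0.575  -0.1815  0.    ]
divider_c 0.41 [366.4 183.4] [ 0.5677 -0.2479  0.    ]
marker_mid 0.38 [327.  165.9] [ 0.6179 -0.1084  0.074 ]
matchbox_mid 0.71 [298.4 211.7] [ 0.4706 -0.0155  0.008 ]
stock_matchbox 0.69 [322.4 183.5] [ 0.5668 -0.0969  0.    ]
stock_matchbox 0.49 [204.4 218.8] [0.4459 0.3035 0.    ]
bell 0.71 [205.6 220.1] [0.4415 0.2993 0.    ]
bell 0.34 [296.8 209.8] [ 0.4771 -0.0099  0.    ]
stamp 0.62 [407.4 224.1] [ 0.4281 -0.3892  0.    ]
side (array([ 0.2906, -1.1104,  0.6371]), array
[... 258 characters left out ...]
0.7 [340.1 246. ] [ 0.5584 -0.1906  0.    ]
divider_b 0.5 [331.7 237.5] [ 0.5472 -0.1426  0.    ]
divider_b 0.48 [349.2 256.9] [ 0.5673 -0.2467  0.    ]
divider_c 0.7 [340.1 246. ] [ 0.5584 -0.1906  0.    ]
divider_c 0.5 [331.7 237.5] [ 0.5472 -0.1426  0.    ]
divider_c 0.48 [349.2 256.9] [ 0.5673 -0.2467  0.    ]
marker_mid 0.64 [349.2 209. ] [ 0.6041 -0.1228  0.074 ]
matchbox_mid 0.61 [299.4 217.3] [ 0.478 -0.018  0.008]
matchbox_mid 0.44 [277.3 180.3] [0.452  0.2722 0.008 ]
stock_matchbox 0.52 [333.3 229.7] [ 0.5628 -0.1026  0.    ]
bell 0.52 [275.3 178.6] [0.449  0.3071 0.    ]
stamp 0.87 [314.8 301.9] [ 0.4397 -0.3963  0.    ]
stamp 0.5 [359.3 222.6] [ 0.6494 -0.0834  0.    ]
1.1 0.0187
```

View pics/top0.png

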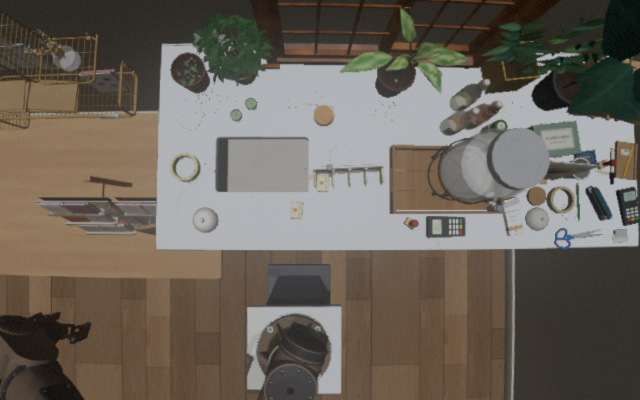

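View pics/side0.png

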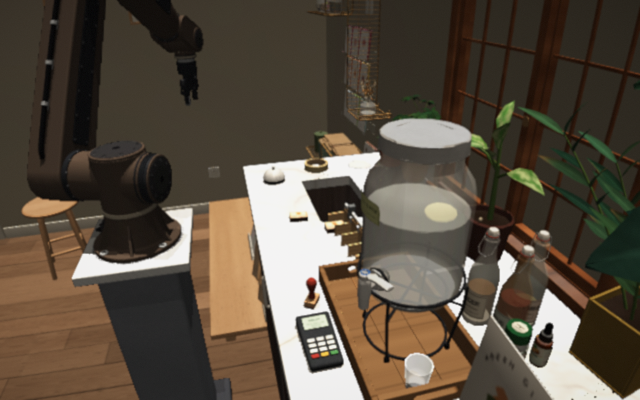

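The top view shows the rack at cols 314–383, rows 163–187, with the marker near (329,167), the loose box at (297,210), the bell at (205,219) and the stamp at (411,223). In the side view the jar stands clear to the right. Next I'll check the tool orientation and plan the approach.

Run:
```python
from h import *
np.set_printoptions(precision=4,suppress=True)
s=r.get_state();print(s["orientation"],s["tool_pos"],s["opening"])
c,d=ray("wrist",(320,200));R=np.array(s["orientation"]);print("cam in tool",R.T@(c-s["tool_pos"]),R.T@d, r.camera_info("wrist")["mtx"])
```

```text
[[-0.9627  0.2704  0.    ]
 [ 0.2704  0.9627  0.0001]
 [ 0.      0.0001 -1.    ]] [0.169  0.6017 0.2079] 0.0852293358248865
cam in tool [ 0.066   0.0003 -0.1657] [-0.2637  0.009   0.9646] [[353.4467   0.     316.7343]
 [  0.     353.4467 200.5637]
 [  0.       0.       1.    ]]
```

Request:
apply_moves(
  plan=[
    {"grip":1,"x":5,"y":-3,"z":1,"az":3},
    {"grip":1,"x":9,"y":-6,"z":1,"az":6},
    {"grip":1,"x":13,"y":-9,"z":1,"az":9},
    {"grip":1,"x":17,"y":-12,"z":1,"az":12},
    {"grip":1,"x":21,"y":-15,"z":1,"az":15.7},
    {"grip":1,"x":25,"y":-18,"z":1,"az":15.7},
    {"grip":1,"x":28,"y":-22,"z":1,"az":15.7},
    {"grip":1,"x":30,"y":-26,"z":1,"az":15.7},
    {"grip":1,"x":32,"y":-30,"z":1,"az":15.7},
    {"grip":1,"x":34,"y":-34,"z":1,"az":15.7},
    {"grip":1,"x":36,"y":-38,"z":1,"az":15.7},
    {"grip":1,"x":37,"y":-43,"z":1,"az":15.7},
    {"grip":1,"x":37,"y":-48,"z":1,"az":15.7},
    {"grip":1,"x":36,"y":-53,"z":1,"az":15.7},
    {"grip":1,"x":35,"y":-58,"z":1,"az":15.7},
    {"grip":1,"x":34,"y":-63,"z":1,"az":15.7},
    {"grip":1,"x":33.5,"y":-68,"z":1,"az":15.7},
    {"grip":1,"x":33,"y":-72,"z":1,"az":15.7},
    {"grip":1,"x":33,"y":-72,"z":1,"az":15.7},
    {"grip":1,"x":33,"y":-72,"z":1,"az":15.7},
  ],
)

```text
invalid input at $.plan[0]: expected keys grip, x, y, z, ax, ay, az
```

```bash
cat > look.py <<'E'
from h import *
import sys
np.set_printoptions(precision=4,suppress=True)
Z=dict(rack=0,rail_mid=.062,divider_a=0,marker_mid=.074,matchbox_mid=.008,stock_matchbox=0,bell=0,stamp=0)
names=sys.argv[2].split(",") if len(sys.argv)>2 else Z
info=r.camera_info("wrist")
im,dep=r.snapshot("wrist"); cv2.imwrite(f"pics/{sys.argv[1]}.png",im[:,:,::-1]); np.save(f"pics/{sys.argv[1]}.npy",dep)
for n in names:
    for q in r.pinpoint(n,"wrist")[:3]:
        print(n,round(q["p"],2),np.round(q["location"],1),atz("wrist",q["location"],Z[n],info))
for n in ("loose_matchbox",):
    for q in r.trace(n,"wrist")[:2]:
        m=q["pixels"].astype(np.uint8); cs=max(cv2.findContours(m,0,2)[0],key=cv2.contourArea)
        P=np.array([atz("wrist",p[0],.016,info)[:2] for p in cs],np.float32)
        print("box",round(q["p"],2),cv2.minAreaRect(P*1000))
s=r.get_state();print(s["t"],s["tool_pos"],s["contact_force"],s["opening"])
E
python3 look.py w1
```

```text
1.6 [0.169  0.6017 0.2079] [0.538  0.2571 0.5199] 0.08540521095562774
```

View pics/w1.png

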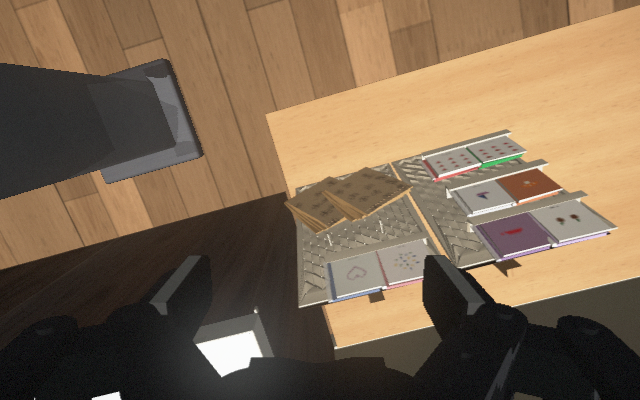

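Request:
apply_moves(
  plan=[
    {"grip":1,"x":5,"y":-3,"z":1,"ax":0,"ay":0,"az":3},
    {"grip":1,"x":9,"y":-6,"z":1,"ax":0,"ay":0,"az":6},
    {"grip":1,"x":13,"y":-9,"z":1,"ax":0,"ay":0,"az":9},
    {"grip":1,"x":17,"y":-12,"z":1,"ax":0,"ay":0,"az":12},
    {"grip":1,"x":21,"y":-15,"z":1,"ax":0,"ay":0,"az":15.7},
    {"grip":1,"x":25,"y":-18,"z":1,"ax":0,"ay":0,"az":15.7},
    {"grip":1,"x":28,"y":-22,"z":1,"ax":0,"ay":0,"az":15.7},
    {"grip":1,"x":31,"y":-26,"z":1,"ax":0,"ay":0,"az":15.7},
    {"grip":1,"x":33,"y":-30,"z":1,"ax":0,"ay":0,"az":15.7},
    {"grip":1,"x":35,"y":-34,"z":1,"ax":0,"ay":0,"az":15.7},
    {"grip":1,"x":37,"y":-38,"z":1,"ax":0,"ay":0,"az":15.7},
    {"grip":1,"x":39,"y":-42,"z":1,"ax":0,"ay":0,"az":15.7},
    {"grip":1,"x":40,"y":-47,"z":1,"ax":0,"ay":0,"az":15.7},
    {"grip":1,"x":41,"y":-52,"z":1,"ax":0,"ay":0,"az":15.7},
    {"grip":1,"x":42,"y":-57,"z":1,"ax":0,"ay":0,"az":15.7},
    {"grip":1,"x":43,"y":-62,"z":1,"ax":0,"ay":0,"az":15.7},
    {"grip":1,"x":43,"y":-67,"z":1,"ax":0,"ay":0,"az":15.7},
    {"grip":1,"x":43,"y":-72,"z":1,"ax":0,"ay":0,"az":15.7},
    {"grip":1,"x":43,"y":-72,"z":1,"ax":0,"ay":0,"az":15.7},
    {"grip":1,"x":43,"y":-72,"z":1,"ax":0,"ay":0,"az":15.7},
  ],
)

```text
t: 3.6
tool_pos: [0.5988, -0.1195, 0.2177]
orientation: [[-1.0, 0.002, -0.0], [0.002, 1.0, 0.0], [0.0, 0.0, -1.0]]
contact_force: [-0.1, 0.8, 0.2]
opening: 0.0004
grip_force: 0.0
```

```bash
python3 look.py w2; python3 -c "
from h import *
print(r.get_state()['orientation'])"
```

```text
rail_mid 0.91 [251.7 197.5] [ 0.6181 -0.1807  0.062 ]
divider_a 0.92 [255.8 130. ] [ 0.56   -0.1843  0.    ]
divider_a 0.88 [202.  134.3] [ 0.5644 -0.2421  0.    ]
divider_a 0.64 [304.1 128.2] [ 0.5583 -0.1328  0.    ]
marker_mid 0.77 [319.7 198.6] [ 0.6161 -0.1168  0.074 ]
matchbox_mid 0.83 [429.9  45.7] [ 0.4785 -0.0078  0.008 ]
stock_matchbox 0.66 [340.4 139. ] [ 0.5698 -0.094   0.    ]
box 0.94 ((478.9407043457031, -9.951723098754883), (41.356903076171875, 58.14999008178711), 84.28170013427734)
box 0.49 ((569.330078125, -97.42536926269531), (57.017906188964844, 36.973819732666016), 1.5254747867584229)
4.1 [ 0.599  -0.1177  0.218 ] [-0.1398  0.4668 -0.5472] -8.760981403426437e-05
[[-9.99999484e-01 -1.01439423e-03  5.78216897e-05]
 [-1.01438875e-03  9.99999481e-01  9.47270783e-05]
 [-5.79177503e-05  9.46683758e-05 -9.99999994e-01]]
```

View pics/w2.png

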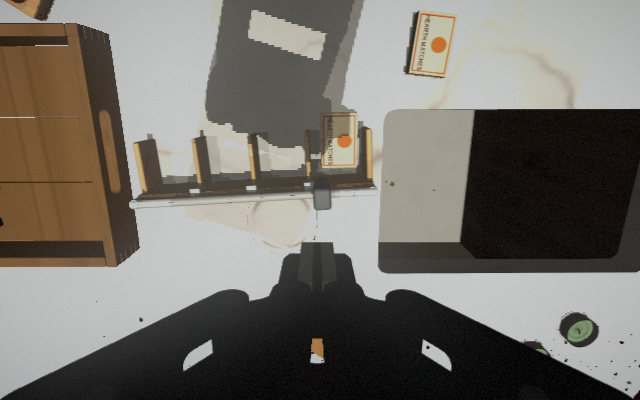

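The wrist view shows the rail from (132,205) to (375,187), the marker at (322,197), and the dividers at about cols 305, 255 and 202. Gap 3 lies between cols 202 and 255. The box is at (432,44) and the sink is to the right. A small crop will help me check the clips.

Run:
```python
from h import *
np.set_printoptions(precision=4,suppress=True)
for n,p,z in [("railR",(132,205),.062),("railL",(375,187),.062),("clipb",(251,188),.05),("clipc",(195,191),.05),("sink corner",(386,110),0),("sinkbl",(380,270),0),("topC",(199,137),.036),("topB",(252,133),.036),("topA",(307,131),.036)]:
    print(n,atz("wrist",p,z))
im=cv2.imread("pics/w2.png")[100:240,110:400]; cv2.imwrite("pics/c1.png",cv2.resize(im,None,fx=2.75,fy=2.75,interpolation=cv2.INTER_CUBIC))
```

```text
railR [ 0.6261 -0.2927  0.062 ]
railL [ 0.6085 -0.0633  0.062 ]
clipb [ 0.6123 -0.1815  0.05  ]
clipc [ 0.6154 -0.236   0.05  ]
sink corner [ 0.5399 -0.0449  0.    ]
sinkbl [ 0.7244 -0.0423  0.    ]
topC [ 0.5648 -0.2322  0.036 ]
topB [ 0.5609 -0.1805  0.036 ]
topA [ 0.559  -0.1272  0.036 ]
```

View pics/c1.png

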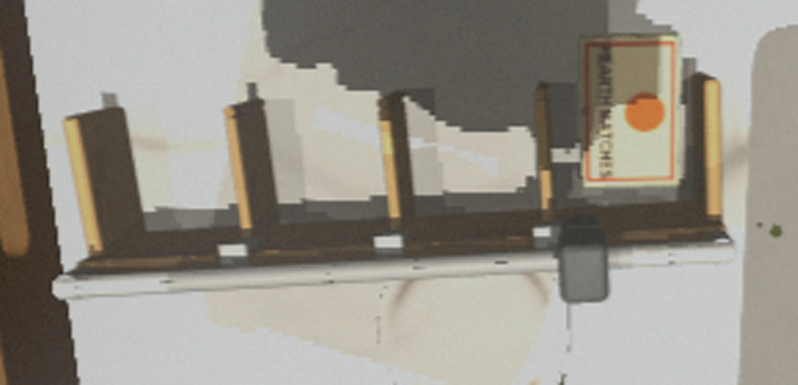

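Rail yaw is about 4.4° and its length 229 mm fits. Clips b and c are at crop (389,242) and (233,250), so the middle of gap 3 on the rail is at y ≈ -0.208. I'll push the marker short of that first.

Request:
apply_moves(
  plan=[
    {"grip":1,"x":1.2,"y":3.8,"z":0,"ax":0,"ay":0,"az":0},
    {"grip":1,"x":1.2,"y":3.8,"z":-5,"ax":0,"ay":0,"az":2.2},
    {"grip":1,"x":1.2,"y":3.8,"z":-10,"ax":0,"ay":0,"az":4.4},
    {"grip":1,"x":1.2,"y":3.8,"z":-14.6,"ax":0,"ay":0,"az":4.4},
    {"grip":1,"x":1.2,"y":3.8,"z":-14.6,"ax":0,"ay":0,"az":4.4},
    {"grip":1,"x":1.3,"y":2.6,"z":-14.6,"ax":0,"ay":0,"az":4.4},
    {"grip":1,"x":1.4,"y":1.4,"z":-14.6,"ax":0,"ay":0,"az":4.4},
    {"grip":1,"x":1.5,"y":0.2,"z":-14.6,"ax":0,"ay":0,"az":4.4},
    {"grip":1,"x":1.6,"y":-1.0,"z":-14.6,"ax":0,"ay":0,"az":4.4},
    {"grip":1,"x":1.7,"y":-2.2,"z":-14.6,"ax":0,"ay":0,"az":4.4},
    {"grip":1,"x":1.8,"y":-3.4,"z":-14.6,"ax":0,"ay":0,"az":4.4},
    {"grip":1,"x":1.9,"y":-4.5,"z":-14.6,"ax":0,"ay":0,"az":4.4},
    {"grip":1,"x":2.0,"y":-5.2,"z":-14.6,"ax":0,"ay":0,"az":4.4},
    {"grip":1,"x":2.0,"y":-5.2,"z":-14.6,"ax":0,"ay":0,"az":4.4},
  ],
)

```text
t: 5.5
tool_pos: [0.6191, -0.1712, 0.0718]
orientation: [[-0.997, -0.076, 0.0], [-0.076, 0.997, 0.0], [-0.0, 0.0, -1.0]]
contact_force: [-0.2, 1.1, -0.3]
opening: 0.0002
grip_force: 0.0
```

```bash
python3 look.py w3 marker_mid,divider_a,rail_mid
```

```text
marker_mid 0.75 [428.  238.7] [ 0.6135 -0.1166  0.074 ]
divider_a 0.88 [215.5 116.2] [ 0.5664 -0.2417  0.    ]
divider_a 0.66 [384.9 119.8] [ 0.5603 -0.131   0.    ]
divider_a 0.57 [299.3 115. ] [ 0.5615 -0.1871  0.    ]
rail_mid 0.56 [301.1 230.3] [ 0.6183 -0.1797  0.062 ]
box 0.84 ((498.4397888183594, -16.61056900024414), (26.617429733276367, 46.73564529418945), 4.299618721008301)
box 0.19 ((569.8128662109375, -99.2999267578125), (55.91282653808594, 41.667423248291016), 0.8962769508361816)
5.75 [ 0.619  -0.1697  0.0719] [-0.3112  0.651  -0.1914] 0.00018298934386371126
```

View pics/w3.png

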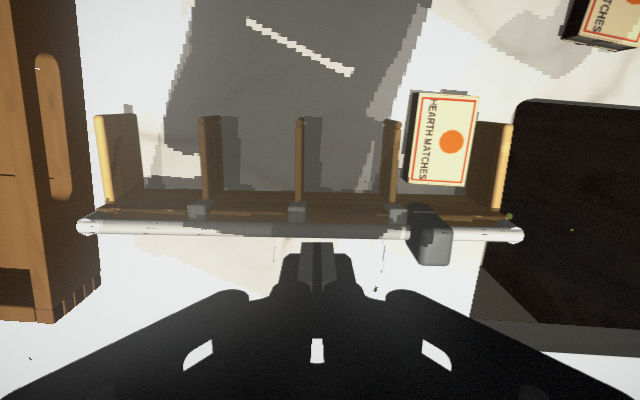

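The marker is still at (430,240), right of clip a, so the fingers seem to have passed it. I'll check heights and x from the depth.

Run:
```python
from h import *
np.set_printoptions(precision=4,suppress=True)
dep=np.load("pics/w3.npy")
for p in [(428,212),(430,225),(432,240),(434,250),(436,260),(300,230),(200,228),(480,234),(210,212),(297,213),(318,246),(318,260),(318,243),(312,250),(325,250),(430,130)]:
    print(p,dep[p[1],p[0]],atd("wrist",p,dep[p[1],p[0]]))
s=r.get_state();print(s["tool_pos"],s["q"],proj("wrist",s["tool_pos"]))
# marker extent
for q in r.trace("marker","wrist")[:2]:
    m=q["pixels"];ys,xs=np.where(m);P=np.array([atd("wrist",(x,y),dep[y,x]) for x,y in zip(xs,ys)]);print(q["p"],xs.min(),xs.max(),ys.min(),ys.max(),np.percentile(P,[2,25,50,75,98],axis=0))
```

```text
(428, 212) 0.187398 [ 0.6041 -0.1119  0.0586]
(430, 225) 0.16734754 [ 0.6045 -0.1172  0.0794]
(432, 240) 0.1643404 [ 0.6102 -0.1168  0.0841]
(434, 250) 0.16623178 [ 0.6153 -0.1148  0.0835]
(436, 260) 0.16850394 [ 0.6207 -0.1127  0.0827]
(300, 230) 0.18346828 [ 0.6171 -0.1787  0.0648]
(200, 228) 0.18235156 [ 0.6197 -0.2302  0.0655]
(480, 234) 0.18294969 [ 0.6117 -0.0857  0.0659]
(210, 212) 0.19786811 [ 0.6163 -0.23    0.0485]
(297, 213) 0.19377358 [ 0.6119 -0.1813  0.0526]
(318, 246) 0.14386742 [ 0.609  -0.1701  0.1038]
(318, 260) 0.13220735 [ 0.6095 -0.1701  0.1161]
(318, 243) 0.14641951 [ 0.6088 -0.1701  0.1011]
(312, 250) 0.1412447 [ 0.6097 -0.1725  0.1067]
(325, 250) 0.14039767 [ 0.609  -0.1674  0.1075]
(430, 130) 0.21792091 [ 0.5637 -0.1041  0.016 ]
[ 0.619  -0.1697  0.0719] [ -21.2305   38.1555   93.9617    0.0094   47.8956 -115.6853] [[317.0198 239.7067]]
0.78 405 452 202 266 [[ 0.6033 -0.1225  0.0009]
 [ 0.605  -0.1208  0.0678]
 [ 0.6099 -0.1166  0.0816]
 [ 0.6166 -0.112   0.0836]
 [ 0.6463 -0.0991  0.0848]]
```

Depth gives marker top 0.084 and rail top 0.066, as stated. But the visible fingertip ends at z≈0.101 with TCP z at 0.072, so the real tips stand about 29 mm short of the reported TCP and passed above the marker. I'll go back and descend carefully, checking force.

Request:
apply_moves(
  plan=[
    {"grip":1,"x":0,"y":0,"z":2,"ax":0,"ay":0,"az":0},
    {"grip":1,"x":-0.4,"y":4.4,"z":2,"ax":0,"ay":0,"az":0},
    {"grip":1,"x":-0.8,"y":8.7,"z":2,"ax":0,"ay":0,"az":0},
    {"grip":1,"x":-0.8,"y":8.7,"z":0,"ax":0,"ay":0,"az":0},
    {"grip":1,"x":-0.8,"y":8.7,"z":-0.9,"ax":0,"ay":0,"az":0},
    {"grip":1,"x":-0.8,"y":8.7,"z":-1.8,"ax":0,"ay":0,"az":0},
    {"grip":1,"x":-0.8,"y":8.7,"z":-1.8,"ax":0,"ay":0,"az":0},
  ],
)

```text
t: 6.5
tool_pos: [0.6106, -0.0838, 0.0527]
orientation: [[-0.997, -0.076, -0.002], [-0.076, 0.997, 0.001], [0.002, 0.001, -1.0]]
contact_force: [-0.3, -0.1, -0.3]
opening: -0.0001
grip_force: 0.0
```

```bash
python3 look.py w4 marker_mid
python3 - <<'E'
from h import *
np.set_printoptions(precision=4,suppress=True)
dep=np.load("pics/w4.npy")
for v in range(225,262,3): print(v,dep[v,318],atd("wrist",(318,v),dep[v,318]))
E
```

```text
marker_mid 0.6 [244.5 262.9] [ 0.6156 -0.1158  0.074 ]
box 0.76 ((499.24871826171875, -11.875633239746094), (23.383819580078125, 44.68967819213867), 4.330856800079346)
6.65 [ 0.6112 -0.0839  0.0542] [ 0.5536 -1.0454  0.2384] -0.0002750146278597975
225 0.18798988 [ 0.6076 -0.0837  0.0421]
228 0.18295108 [ 0.6075 -0.0837  0.0473]
231 0.17999087 [ 0.6079 -0.0837  0.0505]
234 0.1799632 [ 0.6094 -0.0836  0.0509]
237 0.18036647 [ 0.611  -0.0834  0.051 ]
240 0.18127161 [ 0.6128 -0.0833  0.0505]
243 0.14834704 [ 0.6018 -0.0843  0.0816]
246 0.14442997 [ 0.6015 -0.0843  0.0856]
249 0.14081626 [ 0.6012 -0.0843  0.0893]
252 0.13969687 [ 0.6019 -0.0843  0.0906]
255 0.13535559 [ 0.6013 -0.0843  0.095 ]
258 0.13266975 [ 0.6012 -0.0844  0.0977]
261 0.13023496 [ 0.6013 -0.0844  0.1003]
```

Request:
apply_moves(
  plan=[
    {"grip":1,"x":0,"y":0,"z":-0.5,"ax":0,"ay":0,"az":0},
    {"grip":1,"x":0,"y":0,"z":-1.0,"ax":0,"ay":0,"az":0},
    {"grip":1,"x":0.1,"y":-1.2,"z":-1.0,"ax":0,"ay":0,"az":0},
    {"grip":1,"x":0.2,"y":-2.2,"z":-1.0,"ax":0,"ay":0,"az":0},
    {"grip":1,"x":0.25,"y":-3.2,"z":-1.0,"ax":0,"ay":0,"az":0},
    {"grip":1,"x":0.3,"y":-4.2,"z":-1.0,"ax":0,"ay":0,"az":0},
    {"grip":1,"x":0.4,"y":-5.2,"z":-1.0,"ax":0,"ay":0,"az":0},
    {"grip":1,"x":0.5,"y":-6.2,"z":-1.0,"ax":0,"ay":0,"az":0},
    {"grip":1,"x":0.55,"y":-7.2,"z":-1.0,"ax":0,"ay":0,"az":0},
    {"grip":1,"x":0.6,"y":-8.2,"z":-1.0,"ax":0,"ay":0,"az":0},
    {"grip":1,"x":0.7,"y":-9.0,"z":-1.0,"ax":0,"ay":0,"az":0},
    {"grip":1,"x":0.75,"y":-9.6,"z":-1.0,"ax":0,"ay":0,"az":0},
    {"grip":1,"x":0.75,"y":-9.6,"z":-1.0,"ax":0,"ay":0,"az":0},
  ],
)

```text
t: 7.95
tool_pos: [0.6187, -0.1802, 0.044]
orientation: [[-0.997, -0.076, 0.001], [-0.076, 0.997, -0.0], [-0.001, -0.0, -1.0]]
contact_force: [1.5, -0.3, -0.6]
opening: 0.0001
grip_force: 0.0
```

```bash
python3 look.py w5 marker_mid,rail_mid,divider_a
```

```text
marker_mid 0.7 [261.7 264.8] [ 0.6197 -0.2033  0.074 ]
rail_mid 0.66 [315.6 252.5] [ 0.6178 -0.1809  0.062 ]
divider_a 0.87 [409.3 124.9] [ 0.561  -0.1308  0.    ]
divider_a 0.83 [314.8 119.2] [ 0.5619 -0.1857  0.    ]
divider_a 0.78 [217.7 117. ] [ 0.5649 -0.2418  0.    ]
box 0.6 ((500.3206481933594, -33.222251892089844), (15.223054885864258, 16.319320678710938), 87.92733764648438)
box 0.44 ((569.7437744140625, -99.98970031738281), (55.59657669067383, 42.13356018066406), 0.709773063659668)
8.2 [ 0.6186 -0.179   0.044 ] [ 0.3685  0.8124 -0.6258] -7.394549572793679e-05
```

View pics/w5.png

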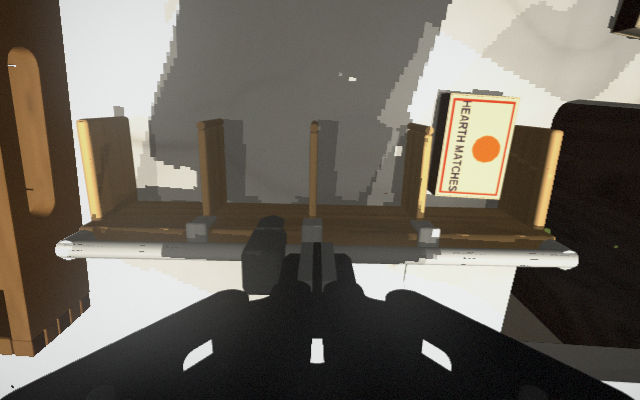

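The marker now sits at about (262,255), between clip c at (200,230) and clip b at (312,230), a little left of the middle of gap 3. I'll measure the residual.

Run:
```python
from h import *
np.set_printoptions(precision=4,suppress=True)
dep=np.load("pics/w5.npy")
o,_=ray("wrist",(0,0))
P=lambda a,b,c,d:np.array([atd("wrist",(x,y),dep[y,x]) for x in range(a,b) for y in range(c,d)])
M=P(230,300,210,300);M=M[(M[:,2]>.081)&(M[:,2]<.087)&(M[:,1]<-.19)];print("marker top",M.min(0),M.max(0),np.median(M,0),len(M))
for n,a in(("b",(295,330)),("c",(180,220)),("a",(405,445))):
    C=P(*a,205,240);C=C[(C[:,2]>.0515)&(C[:,2]<.06)&(C[:,0]<.617)];print(n,len(C),np.percentile(C,[3,50,97],axis=0) if len(C) else 0)
# divider tops z~.036 
for n,a in(("b",(300,330)),("c",(190,225))):
    D=P(*a,140,195);D=D[(D[:,2]>.0335)&(D[:,2]<.038)];print("div",n,len(D),np.percentile(D,[3,50,97],axis=0))
```

```text
Traceback (most recent call last):
  File "h.py", line 12, in atd
    o,d=ray(cam,px,info); return o+d*dep
        ~~~^^^^^^^^^^^^^
  File "h.py", line 4, in ray
    c=info or r.camera_info(cam); K=np.array(c["mtx"],float); k=c["k1"]
              ~~~~~~~~~~~~~^^^^^
ValueError: time passes only in moves, steps and waits
```

```bash
cat > m.py <<'E'
from h import *
import sys
np.set_printoptions(precision=4,suppress=True)
dep=np.load(sys.argv[1]); I=r.camera_info("wrist")
P=lambda a,b,c,d:np.array([atd("wrist",(x,y),dep[y,x],I) for x in range(a,b) for y in range(c,d)])
M=P(230,300,210,300);M=M[(M[:,2]>.081)&(M[:,2]<.087)&(M[:,1]<-.19)];print("marker top",M.min(0),M.max(0),np.median(M,0),len(M))
for n,a in(("b",(295,330)),("c",(180,220)),("a",(405,445))):
    C=P(*a,205,240);C=C[(C[:,2]>.0515)&(C[:,2]<.06)&(C[:,0]<.617)];print(n,len(C),np.percentile(C,[3,50,97],axis=0) if len(C) else 0)
for n,a in(("b",(300,330)),("c",(190,225))):
    D=P(*a,140,195);D=D[(D[:,2]>.0335)&(D[:,2]<.038)];print("div",n,len(D),np.percentile(D,[3,50,97],axis=0))
E
python3 m.py pics/w5.npy
```

```text
marker top [ 0.6086 -0.2095  0.081 ] [ 0.6291 -0.19    0.0869] [ 0.617  -0.2015  0.0834] 1669
b 302 [[ 0.6082 -0.187   0.0517]
 [ 0.6115 -0.1824  0.0526]
 [ 0.615  -0.1777  0.0538]]
c 244 [[ 0.6113 -0.2413  0.0517]
 [ 0.614  -0.2365  0.0526]
 [ 0.6169 -0.2322  0.054 ]]
a 258 [[ 0.605  -0.1315  0.0516]
 [ 0.608  -0.1271  0.0527]
 [ 0.6108 -0.1224  0.0538]]
div b 441 [[ 0.5707 -0.1862  0.0344]
 [ 0.5833 -0.1839  0.0356]
 [ 0.5965 -0.1817  0.0368]]
div c 476 [[ 0.5749 -0.2404  0.034 ]
 [ 0.5875 -0.2381  0.0356]
 [ 0.601  -0.236   0.037 ]]
```

Request:
apply_moves(
  plan=[
    {"grip":1,"x":0,"y":-0.4,"z":0,"ax":0,"ay":0,"az":0},
    {"grip":1,"x":0.05,"y":-0.75,"z":0,"ax":0,"ay":0,"az":0},
    {"grip":1,"x":0.05,"y":-0.75,"z":0,"ax":0,"ay":0,"az":0},
    {"grip":1,"x":0,"y":1.0,"z":0,"ax":0,"ay":0,"az":0},
    {"grip":1,"x":0,"y":1.0,"z":0,"ax":0,"ay":0,"az":0},
  ],
)

```text
t: 8.7
tool_pos: [0.6182, -0.1673, 0.0438]
orientation: [[-0.997, -0.078, -0.001], [-0.078, 0.997, 0.001], [0.001, 0.001, -1.0]]
contact_force: [-0.3, 0.3, -0.3]
opening: -0.0002
grip_force: 0.0
```

```bash
python3 look.py w6 marker_mid; python3 m.py pics/w6.npy
```

```text
marker_mid 0.83 [217.1 259.1] [ 0.6181 -0.2092  0.074 ]
marker_mid 0.57 [443.5 143.8] [ 0.5636 -0.1233  0.074 ]
box 0.97 ((499.96160888671875, -25.435272216796875), (28.569536209106445, 18.513242721557617), 83.64176177978516)
8.85 [ 0.6186 -0.1689  0.044 ] [-0.3632  0.2095  0.8915] 4.6846350014490344e-05
marker top [ 0.6107 -0.2037  0.081 ] [ 0.6272 -0.2023  0.0836] [ 0.6196 -0.2032  0.0819] 97
b 0 0
c 50 [[ 0.609  -0.2179  0.0523]
 [ 0.6096 -0.2158  0.0581]
 [ 0.6113 -0.2139  0.0598]]
a 99 [[ 0.6053 -0.1282  0.0518]
 [ 0.6083 -0.1264  0.0527]
 [ 0.6115 -0.1247  0.0538]]Traceback (most recent call last):
  File "m.py", line 10, in <module>
    D=P(*a,140,195);D=D[(D[:,2]>.0335)&(D[:,2]<.038)];print("div",n,len(D),np.percentile(D,[3,50,97],axis=0))
                                                                           ~~~~~~~~~~~~~^^^^^^^^^^^^^^^^^^^^
    return _quantile_unchecked(
        a, q, axis, out, overwrite_input, method, keepdims, weights)
    return _ureduce(a,
                    func=_quantile_ureduce_func,
    ...<5 lines>...
                    overwrite_input=overwrite_input,
                    method=method)
    r = func(a, **kwargs)
    result = _quantile(arr,
                       quantiles=q,
    ...<2 lines>...
                       out=out,
                       weights=wgt)
    slices_having_nans = np.isnan(arr[-1, ...])
                                  ~~~^^^^^^^^^
IndexError: index -1 is out of bounds for axis 0 with size 0
```

The marker is at y = -0.2092 against a target of -0.209, which is good. Next I'll lift and look closely at the loose box.

Request:
apply_moves(
  plan=[
    {"grip":1,"x":0,"y":1,"z":4,"ax":0,"ay":0,"az":0},
    {"grip":1,"x":0,"y":2,"z":8,"ax":0,"ay":0,"az":0},
    {"grip":1,"x":-2,"y":6,"z":10,"ax":0,"ay":0,"az":0},
    {"grip":1,"x":-5,"y":9.5,"z":10.6,"ax":0,"ay":0,"az":0},
    {"grip":1,"x":-7.5,"y":13,"z":10.6,"ax":0,"ay":0,"az":0},
    {"grip":1,"x":-8.3,"y":16,"z":10.6,"ax":0,"ay":0,"az":0},
    {"grip":1,"x":-8.3,"y":16,"z":10.6,"ax":0,"ay":0,"az":0},
  ],
)

```text
t: 9.55
tool_pos: [0.5343, -0.0067, 0.1505]
orientation: [[-0.997, -0.08, 0.0], [-0.08, 0.997, 0.0], [-0.0, 0.0, -1.0]]
contact_force: [0.6, -0.8, 0.7]
opening: -0.0001
grip_force: 0.0
```

```bash
python3 look.py w7 matchbox_mid,marker_mid,divider_a
python3 - <<'E'
from h import *
np.set_printoptions(precision=4,suppress=True)
dep=np.load("pics/w7.npy");I=r.camera_info("wrist")
q=r.trace("loose_matchbox","wrist")[0];ys,xs=np.where(q["pixels"])
P=np.array([atd("wrist",(x,y),dep[y,x],I) for x,y in zip(xs,ys)]);T=P[abs(P[:,2]-.016)<.004]
print(q["p"],len(P),len(T),cv2.minAreaRect((T[:,:2]*1000).astype(np.float32)))
E
```

```text
matchbox_mid 0.67 [321.8 120.9] [ 0.4826 -0.0065  0.008 ]
marker_mid 0.95 [ 44.6 288.6] [ 0.6208 -0.2081  0.074 ]
divider_a 0.88 [121.3 194.1] [ 0.5634 -0.1854  0.    ]
divider_a 0.73 [180.7 194.4] [ 0.5593 -0.1308  0.    ]
divider_a 0.71 [ 59.8 191.8] [ 0.5656 -0.2417  0.    ]
box 0.62 ((477.8792724609375, -8.53693962097168), (37.491127014160156, 56.83958053588867), 82.97733306884766)
9.8 [ 0.5359 -0.0102  0.1498] [ 0.0034 -0.6153  0.5712] -8.438840116516508e-05
0.62 3104 3044 ((479.66552734375, -11.610818862915039), (36.808876037597656, 55.97265625), 83.12239837646484)
```

Box centre is at (0.479, -0.010), with its long axis at -7° and its size right. I'll descend on its left with the finger flank parallel to the rack, then push right.

Request:
apply_moves(
  plan=[
    {"grip":1,"x":-3,"y":4,"z":0,"ax":0,"ay":0,"az":0},
    {"grip":1,"x":-5.5,"y":5.5,"z":-4,"ax":0,"ay":0,"az":0},
    {"grip":1,"x":-5.5,"y":5.5,"z":-9,"ax":0,"ay":0,"az":0},
    {"grip":1,"x":-5.5,"y":5.5,"z":-13,"ax":0,"ay":0,"az":0},
    {"grip":1,"x":-5.5,"y":5.5,"z":-15.5,"ax":0,"ay":0,"az":0},
    {"grip":1,"x":-5.5,"y":5.5,"z":-16.5,"ax":0,"ay":0,"az":0},
    {"grip":1,"x":-5.5,"y":5.5,"z":-16.9,"ax":0,"ay":0,"az":0},
    {"grip":1,"x":-5.5,"y":5.5,"z":-16.9,"ax":0,"ay":0,"az":0},
  ],
)

```text
t: 10.65
tool_pos: [0.4809, 0.0454, -0.0187]
orientation: [[-0.997, -0.076, 0.0], [-0.076, 0.997, 0.0], [-0.0, 0.0, -1.0]]
contact_force: [-0.8, -0.4, 0.5]
opening: -0.0
grip_force: 0.0
```

Request:
apply_moves(
  plan=[
    {"grip":1,"x":0,"y":-1.2,"z":0,"ax":0,"ay":0,"az":0},
    {"grip":1,"x":0,"y":-2.2,"z":0,"ax":0,"ay":0,"az":0},
    {"grip":1,"x":0,"y":-3.0,"z":0,"ax":0,"ay":0,"az":0},
    {"grip":1,"x":0,"y":-3.8,"z":0,"ax":0,"ay":0,"az":0},
    {"grip":1,"x":0.1,"y":-4.6,"z":0,"ax":0,"ay":0,"az":0},
    {"grip":1,"x":0.15,"y":-5.4,"z":0,"ax":0,"ay":0,"az":0},
    {"grip":1,"x":0.2,"y":-6.2,"z":0,"ax":0,"ay":0,"az":0},
    {"grip":1,"x":0.3,"y":-7.2,"z":0,"ax":0,"ay":0,"az":0},
    {"grip":1,"x":0.35,"y":-8.2,"z":0,"ax":0,"ay":0,"az":0},
    {"grip":1,"x":0.4,"y":-9.0,"z":0,"ax":0,"ay":0,"az":0},
    {"grip":1,"x":0.45,"y":-9.6,"z":0,"ax":0,"ay":0,"az":0},
    {"grip":1,"x":0.45,"y":-9.8,"z":0,"ax":0,"ay":0,"az":0},
  ],
)

```text
t: 11.85
tool_pos: [0.485, -0.0529, -0.0191]
orientation: [[-0.997, -0.076, 0.0], [-0.076, 0.997, 0.0], [-0.0, 0.0, -1.0]]
contact_force: [-0.4, 1.8, 3.0]
opening: 0.0004
grip_force: 1.4
```

```bash
cat > b.py <<'E'
from h import *
import sys
np.set_printoptions(precision=4,suppress=True)
I=r.camera_info("wrist");im,dep=r.snapshot("wrist");cv2.imwrite(f"pics/{sys.argv[1]}.png",im[:,:,::-1])
for q in r.trace("loose_matchbox","wrist")[:3]:
    ys,xs=np.where(q["pixels"])
    P=np.array([atd("wrist",(x,y),dep[y,x],I) for x,y in zip(xs,ys)]);T=P[abs(P[:,2]-.016)<.004]
    print(round(q["p"],2),len(T),cv2.minAreaRect((T[:,:2]*1000).astype(np.float32)) if len(T)>9 else 0)
for n,z in(("matchbox_mid",.008),("marker_mid",.074)):
    for q in r.pinpoint(n,"wrist")[:2]: print(n,round(q["p"],2),q["location"],atz("wrist",q["location"],z,I))
s=r.get_state();print(s["t"],s["tool_pos"],s["contact_force"])
E
python3 b.py w8
```

```text
0.65 9604 ((480.29443359375, -85.60356903076172), (37.29657745361328, 52.89345932006836), 84.71727752685547)
matchbox_mid 0.89 [239.8, 251.2] [ 0.482 -0.086  0.008]
12.05 [ 0.4849 -0.0522 -0.0192] [0.7287 0.0046 0.369 ]
```

View pics/w8.png

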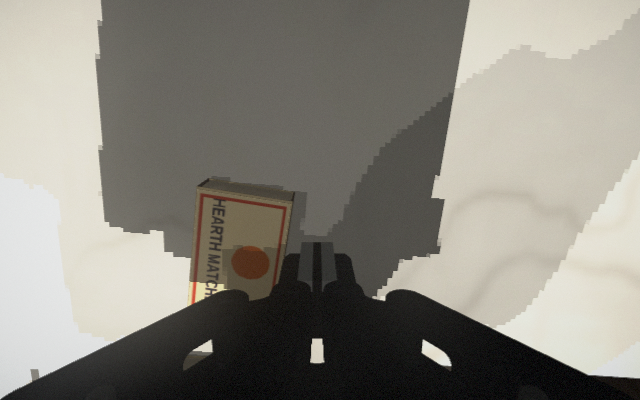

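The box moved to about (0.482, -0.086), edge at (293,190)–(275,298), still tilted about -5° and roughly 5 mm ahead of the finger, so it coasted. I'll continue slower, with the contact slightly behind its centre to square it up.

Request:
apply_moves(
  plan=[
    {"grip":1,"x":-0.9,"y":0,"z":0,"ax":0,"ay":0,"az":0},
    {"grip":1,"x":-0.9,"y":-0.3,"z":0,"ax":0,"ay":0,"az":0},
    {"grip":1,"x":-0.9,"y":-0.6,"z":0,"ax":0,"ay":0,"az":0},
    {"grip":1,"x":-0.9,"y":-0.9,"z":0,"ax":0,"ay":0,"az":0},
    {"grip":1,"x":-0.9,"y":-1.2,"z":0,"ax":0,"ay":0,"az":0},
    {"grip":1,"x":-0.9,"y":-1.5,"z":0,"ax":0,"ay":0,"az":0},
    {"grip":1,"x":-0.9,"y":-1.8,"z":0,"ax":0,"ay":0,"az":0},
    {"grip":1,"x":-0.9,"y":-2.1,"z":0,"ax":0,"ay":0,"az":0},
    {"grip":1,"x":-0.9,"y":-2.4,"z":0,"ax":0,"ay":0,"az":0},
    {"grip":1,"x":-0.9,"y":-2.7,"z":0,"ax":0,"ay":0,"az":0},
    {"grip":1,"x":-0.9,"y":-3.0,"z":0,"ax":0,"ay":0,"az":0},
    {"grip":1,"x":-0.9,"y":-3.3,"z":0,"ax":0,"ay":0,"az":0},
    {"grip":1,"x":-0.9,"y":-3.5,"z":0,"ax":0,"ay":0,"az":0},
  ],
)

```text
t: 13.35
tool_pos: [0.476, -0.0875, -0.0191]
orientation: [[-0.997, -0.077, 0.0], [-0.077, 0.997, 0.0], [-0.0, 0.0, -1.0]]
contact_force: [-0.0, 0.0, -0.4]
opening: 0.0002
grip_force: 0.1
```

```bash
python3 b.py w9
```

```text
0.56 6128 ((486.8979187011719, -118.61507415771484), (55.92582321166992, 38.78287124633789), 9.37253475189209)
matchbox_mid 0.72 [242.3, 285.0] [ 0.4888 -0.1192  0.008 ]
13.55 [ 0.476  -0.0873 -0.0191] [0.2511 0.1711 1.1557]
```

Request:
apply_moves(
  plan=[
    {"grip":1,"x":1.5,"y":0.4,"z":0,"ax":0,"ay":0,"az":0},
    {"grip":1,"x":1.5,"y":0.1,"z":0,"ax":0,"ay":0,"az":0},
    {"grip":1,"x":1.5,"y":-0.2,"z":0,"ax":0,"ay":0,"az":0},
    {"grip":1,"x":1.5,"y":-0.5,"z":0,"ax":0,"ay":0,"az":0},
    {"grip":1,"x":1.5,"y":-0.8,"z":0,"ax":0,"ay":0,"az":0},
    {"grip":1,"x":1.5,"y":-1.1,"z":0,"ax":0,"ay":0,"az":0},
    {"grip":1,"x":1.5,"y":-1.4,"z":0,"ax":0,"ay":0,"az":0},
    {"grip":1,"x":1.5,"y":-1.7,"z":0,"ax":0,"ay":0,"az":0},
    {"grip":1,"x":1.5,"y":-2.0,"z":0,"ax":0,"ay":0,"az":0},
    {"grip":1,"x":1.5,"y":-2.3,"z":0,"ax":0,"ay":0,"az":0},
    {"grip":1,"x":1.5,"y":-2.6,"z":0,"ax":0,"ay":0,"az":0},
    {"grip":1,"x":1.5,"y":-2.9,"z":0,"ax":0,"ay":0,"az":0},
    {"grip":1,"x":1.5,"y":-3.2,"z":0,"ax":0,"ay":0,"az":0},
    {"grip":1,"x":1.5,"y":-3.5,"z":0,"ax":0,"ay":0,"az":0},
    {"grip":1,"x":1.5,"y":-3.8,"z":0,"ax":0,"ay":0,"az":0},
    {"grip":1,"x":1.5,"y":-4.1,"z":0,"ax":0,"ay":0,"az":0},
    {"grip":1,"x":1.5,"y":-4.4,"z":0,"ax":0,"ay":0,"az":0},
    {"grip":1,"x":1.5,"y":-4.7,"z":0,"ax":0,"ay":0,"az":0},
    {"grip":1,"x":1.5,"y":-5.0,"z":0,"ax":0,"ay":0,"az":0},
  ],
)

```text
t: 15.45
tool_pos: [0.491, -0.1375, -0.0191]
orientation: [[-0.997, -0.077, 0.0], [-0.077, 0.997, 0.0], [-0.0, 0.0, -1.0]]
contact_force: [0.3, 0.6, -0.3]
opening: 0.0001
grip_force: 0.1
```

```bash
python3 b.py w10
```

```text
0.86 11945 ((478.80218505859375, -169.25607299804688), (37.17444610595703, 56.96549606323242), 77.93151092529297)
matchbox_mid 0.87 [243.8, 231.1] [ 0.4788 -0.1691  0.008 ]
15.65 [ 0.4909 -0.1373 -0.0191] [-0.0805 -0.712  -0.337 ]
```

Request:
apply_moves(
  plan=[
    {"grip":1,"x":-1.0,"y":0.6,"z":0,"ax":0,"ay":0,"az":0},
    {"grip":1,"x":-2.0,"y":0.3,"z":0,"ax":0,"ay":0,"az":0},
    {"grip":1,"x":-2.0,"y":0,"z":0,"ax":0,"ay":0,"az":0},
    {"grip":1,"x":-2.0,"y":-0.3,"z":0,"ax":0,"ay":0,"az":0},
    {"grip":1,"x":-2.0,"y":-0.6,"z":0,"ax":0,"ay":0,"az":0},
    {"grip":1,"x":-2.0,"y":-0.9,"z":0,"ax":0,"ay":0,"az":0},
    {"grip":1,"x":-2.0,"y":-1.2,"z":0,"ax":0,"ay":0,"az":0},
    {"grip":1,"x":-2.0,"y":-1.5,"z":0,"ax":0,"ay":0,"az":0},
    {"grip":1,"x":-2.0,"y":-1.8,"z":0,"ax":0,"ay":0,"az":0},
    {"grip":1,"x":-2.0,"y":-2.1,"z":0,"ax":0,"ay":0,"az":0},
    {"grip":1,"x":-2.0,"y":-2.4,"z":0,"ax":0,"ay":0,"az":0},
    {"grip":1,"x":-2.0,"y":-2.7,"z":0,"ax":0,"ay":0,"az":0},
    {"grip":1,"x":-2.0,"y":-3.0,"z":0,"ax":0,"ay":0,"az":0},
  ],
)

```text
t: 16.95
tool_pos: [0.471, -0.1675, -0.0191]
orientation: [[-0.997, -0.077, 0.0], [-0.077, 0.997, 0.0], [-0.0, 0.0, -1.0]]
contact_force: [-0.2, 0.3, -0.8]
opening: 0.0004
grip_force: 0.1
```

```bash
python3 b.py w11
```

```text
0.88 5240 ((484.9812927246094, -198.12615966796875), (52.81992721557617, 39.144020080566406), 9.90805721282959)
matchbox_mid 0.87 [244.6, 297.4] [ 0.4898 -0.198   0.008 ]
17.15 [ 0.471  -0.1673 -0.0191] [0.2258 0.8385 0.2794]
```

Request:
apply_moves(
  plan=[
    {"grip":1,"x":1.0,"y":0.6,"z":0,"ax":0,"ay":0,"az":0},
    {"grip":1,"x":2.0,"y":0.4,"z":0,"ax":0,"ay":0,"az":0},
    {"grip":1,"x":2.0,"y":0.1,"z":0,"ax":0,"ay":0,"az":0},
    {"grip":1,"x":2.0,"y":-0.2,"z":0,"ax":0,"ay":0,"az":0},
    {"grip":1,"x":2.0,"y":-0.5,"z":0,"ax":0,"ay":0,"az":0},
    {"grip":1,"x":2.0,"y":-0.8,"z":0,"ax":0,"ay":0,"az":0},
    {"grip":1,"x":2.0,"y":-1.1,"z":0,"ax":0,"ay":0,"az":0},
    {"grip":1,"x":2.0,"y":-1.4,"z":0,"ax":0,"ay":0,"az":0},
    {"grip":1,"x":2.0,"y":-1.7,"z":0,"ax":0,"ay":0,"az":0},
    {"grip":1,"x":2.0,"y":-1.9,"z":0,"ax":0,"ay":0,"az":0},
    {"grip":1,"x":2.0,"y":-1.9,"z":0,"ax":0,"ay":0,"az":0},
  ],
)

```text
t: 18.25
tool_pos: [0.491, -0.1865, -0.0191]
orientation: [[-0.997, -0.077, 0.0], [-0.077, 0.997, 0.0], [-0.0, 0.0, -1.0]]
contact_force: [-0.1, -0.0, -0.4]
opening: 0.0001
grip_force: 0.0
```

```bash
python3 b.py w12
```

```text
0.8 11339 ((480.6252136230469, -219.6179962158203), (38.1567497253418, 55.64299774169922), 89.86576080322266)
matchbox_mid 0.95 [240.2, 240.3] [ 0.483  -0.2195  0.008 ]
18.45 [ 0.491  -0.1862 -0.0191] [-0.6135 -0.2622  0.4129]
```

The box is at (0.482, -0.2196), on the gap's axis, at angle 0° against 4.4°. I'll push from behind with the fingertips opened about 20 mm, giving two contact points that will square it to the rack.

Request:
apply_moves(
  plan=[
    {"grip":1,"x":0,"y":1.0,"z":0,"ax":0,"ay":0,"az":0},
    {"grip":0.55,"x":0,"y":1.0,"z":4,"ax":0,"ay":0,"az":0},
    {"grip":0.55,"x":-3,"y":0,"z":6,"ax":0,"ay":0,"az":0},
    {"grip":0.55,"x":-6,"y":-3.0,"z":6,"ax":0,"ay":0,"az":0},
    {"grip":0.55,"x":-6.6,"y":-3.5,"z":6,"ax":0,"ay":0,"az":0},
    {"grip":0.55,"x":-6.6,"y":-3.5,"z":6,"ax":0,"ay":0,"az":0},
    {"grip":0.55,"x":-6.6,"y":-3.5,"z":6,"ax":0,"ay":0,"az":0},
  ],
)

```text
t: 19.15
tool_pos: [0.4254, -0.2208, 0.0408]
orientation: [[-0.997, -0.077, 0.0], [-0.077, 0.997, 0.0], [-0.0, 0.0, -1.0]]
contact_force: [-0.2, 0.1, -0.5]
opening: 0.0194
grip_force: 0.0
```

```bash
python3 b.py w13
python3 - <<'E'
from h import *
np.set_printoptions(precision=4,suppress=True)
print(proj("wrist",[[.454,-.2196,.016]]))
I=r.camera_info("wrist");im,dep=r.snapshot("wrist");R=np.array(r.get_state()["orientation"]);p=np.array(r.get_state()["tool_pos"])
P=np.array([[*(R.T@(atd("wrist",(x,y),dep[y,x],I)-p)),x,y] for x in range(230,410,3) for y in range(200,280,2) if 0<dep[y,x]<.17])
P=P[np.argsort(-P[:,2])]; print(P[:200:20]); print(P[:300,1].min(),P[:300,1].max())
E
```

```text
0.73 3960 ((481.04083251953125, -218.93052673339844), (35.23089599609375, 57.08858108520508), 89.65214538574219)
matchbox_mid 0.74 [312.9, 305.8] [ 0.4834 -0.2189  0.008 ]
19.35 [ 0.4255 -0.2206  0.0407] [ 0.3596 -0.1423  0.0407]
[[314.8622 269.2546]]
[[  0.0091  -0.0165  -0.0258 278.     242.    ]
 [  0.01     0.0112  -0.0301 344.     244.    ]
 [  0.0098  -0.0109  -0.0318 290.     246.    ]
 [  0.0095   0.0098  -0.0331 341.     248.    ]
 [  0.0092  -0.0107  -0.0344 290.     250.    ]
 [  0.0056  -0.0203  -0.036  266.     260.    ]
 [  0.0056   0.0178  -0.0379 362.     262.    ]
 [  0.0054   0.0211  -0.0394 371.     264.    ]
 [  0.0094   0.015   -0.0406 356.     256.    ]
 [  0.0059   0.0196  -0.042  368.     266.    ]]
-0.023375466685217686 0.023076197956137606
```

View pics/w13.png

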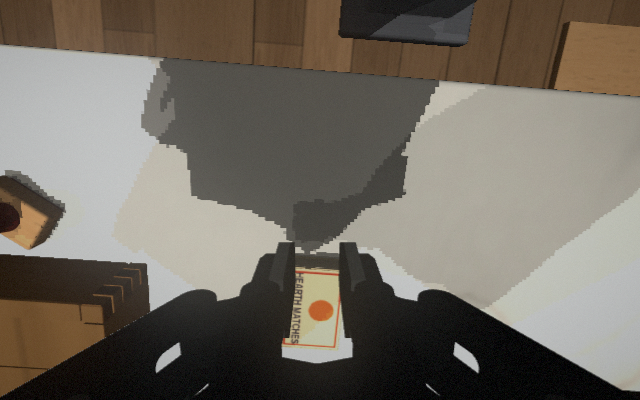

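The tips straddle the box's centre line, with its near end at about row 268. The stamp at (30,215) is clear. Next I'll descend behind the box and push forward along the gap's axis.

Request:
apply_moves(
  plan=[
    {"grip":0.55,"x":0,"y":0,"z":-3,"ax":0,"ay":0,"az":0},
    {"grip":0.55,"x":0,"y":0,"z":-5,"ax":0,"ay":0,"az":0},
    {"grip":0.55,"x":0,"y":0,"z":-6.1,"ax":0,"ay":0,"az":0},
    {"grip":0.55,"x":0.6,"y":0.05,"z":-6.1,"ax":0,"ay":0,"az":0},
    {"grip":0.55,"x":1.0,"y":0.1,"z":-6.1,"ax":0,"ay":0,"az":0},
    {"grip":0.55,"x":1.4,"y":0.1,"z":-6.1,"ax":0,"ay":0,"az":0},
    {"grip":0.55,"x":1.8,"y":0.15,"z":-6.1,"ax":0,"ay":0,"az":0},
    {"grip":0.55,"x":2.2,"y":0.15,"z":-6.1,"ax":0,"ay":0,"az":0},
    {"grip":0.55,"x":2.6,"y":0.2,"z":-6.1,"ax":0,"ay":0,"az":0},
    {"grip":0.55,"x":3.0,"y":0.2,"z":-6.1,"ax":0,"ay":0,"az":0},
    {"grip":0.55,"x":3.4,"y":0.25,"z":-6.1,"ax":0,"ay":0,"az":0},
    {"grip":0.55,"x":3.8,"y":0.3,"z":-6.1,"ax":0,"ay":0,"az":0},
    {"grip":0.55,"x":4.2,"y":0.3,"z":-6.1,"ax":0,"ay":0,"az":0},
    {"grip":0.55,"x":4.6,"y":0.35,"z":-6.1,"ax":0,"ay":0,"az":0},
    {"grip":0.55,"x":5.0,"y":0.4,"z":-6.1,"ax":0,"ay":0,"az":0},
    {"grip":0.55,"x":5.4,"y":0.4,"z":-6.1,"ax":0,"ay":0,"az":0},
    {"grip":0.55,"x":5.4,"y":0.4,"z":-6.1,"ax":0,"ay":0,"az":0},
  ],
)

```text
t: 21.1
tool_pos: [0.4796, -0.2173, -0.0201]
orientation: [[-0.997, -0.077, 0.0], [-0.077, 0.997, -0.0], [-0.0, -0.0, -1.0]]
contact_force: [0.5, -0.3, -0.2]
opening: 0.0195
grip_force: 0.0
```

```bash
python3 b.py w14
```

```text
0.69 3592 ((507.02691650390625, -215.5325469970703), (30.9194393157959, 29.953001022338867), 4.785458564758301)
matchbox_mid 0.61 [314.5, 350.6] [ 0.5226 -0.2152  0.008 ]
21.3 [ 0.4789 -0.2172 -0.0201] [-0.1744  0.5677  0.9049]
```

Request:
apply_moves(
  plan=[
    {"grip":0.55,"x":0.4,"y":0.05,"z":0,"ax":0,"ay":0,"az":0},
    {"grip":0.55,"x":0.8,"y":0.05,"z":0,"ax":0,"ay":0,"az":0},
    {"grip":0.55,"x":1.2,"y":0.1,"z":0,"ax":0,"ay":0,"az":0},
    {"grip":0.55,"x":1.6,"y":0.1,"z":0,"ax":0,"ay":0,"az":0},
    {"grip":0.55,"x":2.0,"y":0.15,"z":0,"ax":0,"ay":0,"az":0},
    {"grip":0.55,"x":2.4,"y":0.2,"z":0,"ax":0,"ay":0,"az":0},
    {"grip":0.55,"x":2.8,"y":0.2,"z":0,"ax":0,"ay":0,"az":0},
    {"grip":0.55,"x":3.2,"y":0.25,"z":0,"ax":0,"ay":0,"az":0},
    {"grip":0.55,"x":3.6,"y":0.3,"z":0,"ax":0,"ay":0,"az":0},
    {"grip":0.55,"x":4.0,"y":0.3,"z":0,"ax":0,"ay":0,"az":0},
    {"grip":0.55,"x":4.4,"y":0.35,"z":0,"ax":0,"ay":0,"az":0},
    {"grip":0.55,"x":4.8,"y":0.4,"z":0,"ax":0,"ay":0,"az":0},
    {"grip":0.55,"x":5.2,"y":0.4,"z":0,"ax":0,"ay":0,"az":0},
    {"grip":0.55,"x":5.6,"y":0.45,"z":0,"ax":0,"ay":0,"az":0},
    {"grip":0.55,"x":5.9,"y":0.45,"z":0,"ax":0,"ay":0,"az":0},
    {"grip":0.55,"x":6.1,"y":0.45,"z":0,"ax":0,"ay":0,"az":0},
  ],
)

```text
t: 22.9
tool_pos: [0.5403, -0.2127, -0.0201]
orientation: [[-0.997, -0.077, 0.0], [-0.077, 0.997, 0.0], [-0.0, 0.0, -1.0]]
contact_force: [-1.1, 0.2, 0.5]
opening: 0.0193
grip_force: 0.3
```

```bash
python3 b.py w15
```

```text
0.73 3601 ((567.7125244140625, -210.57334899902344), (31.75737762451172, 29.97765350341797), 2.800431966781616)
matchbox_mid 0.89 [317.2, 347.6] [ 0.5816 -0.2095  0.008 ]
23.1 [ 0.54   -0.2128 -0.0201] [-0.1098  0.174  -0.6928]
```

Request:
apply_moves(
  plan=[
    {"grip":0.55,"x":0.2,"y":0,"z":0,"ax":0,"ay":0,"az":0},
    {"grip":0.55,"x":0.3,"y":0,"z":0,"ax":0,"ay":0,"az":0},
    {"grip":0.55,"x":0.4,"y":0,"z":0,"ax":0,"ay":0,"az":0},
    {"grip":0.55,"x":0.4,"y":0,"z":0,"ax":0,"ay":0,"az":0},
  ],
)

```text
t: 23.5
tool_pos: [0.5441, -0.2128, -0.0201]
orientation: [[-0.997, -0.077, 0.0], [-0.077, 0.997, 0.0], [-0.0, 0.0, -1.0]]
contact_force: [0.6, -0.2, -0.9]
opening: 0.0195
grip_force: 0.0
```

Request:
apply_moves(
  plan=[
    {"grip":0.55,"x":0.1,"y":0,"z":0,"ax":0,"ay":0,"az":0},
    {"grip":0.55,"x":0.2,"y":0,"z":0,"ax":0,"ay":0,"az":0},
  ],
)

```text
t: 23.7
tool_pos: [0.5449, -0.2125, -0.0201]
orientation: [[-0.997, -0.077, -0.002], [-0.077, 0.997, 0.001], [0.002, 0.001, -1.0]]
contact_force: [-9.9, -2.8, 6.0]
opening: 0.0189
grip_force: 5.2
```

Request:
apply_moves(
  plan=[
    {"grip":0.55,"x":0.1,"y":0,"z":0,"ax":0,"ay":0,"az":0},
    {"grip":0.55,"x":0.15,"y":0,"z":0,"ax":0,"ay":0,"az":0},
  ],
)

```text
t: 23.9
tool_pos: [0.5449, -0.2124, -0.0202]
orientation: [[-0.997, -0.077, -0.005], [-0.077, 0.997, 0.002], [0.005, 0.002, -1.0]]
contact_force: [-16.2, -3.8, 10.6]
opening: 0.0191
grip_force: 8.4
```

Force rose to 16 N at the predicted TCP x of 0.545, so the box is home. I'll back off, lift and check.

Request:
apply_moves(
  plan=[
    {"grip":0.55,"x":-1.5,"y":0,"z":0,"ax":0,"ay":0,"az":0},
    {"grip":0.55,"x":-3.5,"y":0,"z":0,"ax":0,"ay":0,"az":0},
    {"grip":0.55,"x":-3.5,"y":0,"z":5,"ax":0,"ay":0,"az":0},
    {"grip":0.55,"x":-3.5,"y":0,"z":10,"ax":0,"ay":0,"az":0},
    {"grip":0.55,"x":-3.5,"y":0,"z":15,"ax":0,"ay":0,"az":0},
    {"grip":0.55,"x":-3.5,"y":0,"z":20,"ax":0,"ay":0,"az":0},
    {"grip":0.55,"x":1,"y":2,"z":20,"ax":0,"ay":0,"az":0},
    {"grip":0.55,"x":5.5,"y":4,"z":20,"ax":0,"ay":0,"az":0},
    {"grip":0.55,"x":5.5,"y":4,"z":20,"ax":0,"ay":0,"az":0},
    {"grip":0.55,"x":5.5,"y":4,"z":20,"ax":0,"ay":0,"az":0},
  ],
)

```text
t: 24.9
tool_pos: [0.6027, -0.172, 0.1794]
orientation: [[-0.997, -0.079, -0.001], [-0.079, 0.997, 0.0], [0.001, 0.0, -1.0]]
contact_force: [-0.9, -0.2, -0.6]
opening: 0.0194
grip_force: 0.0
```

```bash
python3 b.py w16; python3 -c "
from h import *
for n in ('divider_a','rail_mid'):
  for q in r.pinpoint(n,'wrist')[:3]: print(n,q['p'],atz('wrist',q['location'],0 if n[0]=='d' else .062))
im=cv2.imread('pics/w16.png')[60:280,60:480]; cv2.imwrite('pics/c16.png',cv2.resize(im,None,fx=1.9,fy=1.9,interpolation=2))"
```

```text
0.88 2400 ((585.7827758789062, -210.3529815673828), (56.44395065307617, 37.06570816040039), 3.9146840572357178)
0.23 679 ((587.291259765625, -181.88229370117188), (50.53923416137695, 227.40635681152344), 3.100374460220337)
matchbox_mid 0.95 [277.3, 152.1] [ 0.5845 -0.2112  0.008 ]
marker_mid 0.61 [267.4, 205.5] [ 0.6184 -0.2104  0.074 ]
25.1 [ 0.6017 -0.1733  0.1799] [ 0.6348 -0.2627 -0.3396]
divider_a 0.83 [ 0.56082445 -0.13272846  0.        ]
divider_a 0.81 [ 0.56244162 -0.24308245  0.        ]
divider_a 0.71 [ 0.5622841  -0.18472977  0.        ]
rail_mid 0.61 [ 0.61577844 -0.18234119  0.062     ]
```

View pics/c16.png

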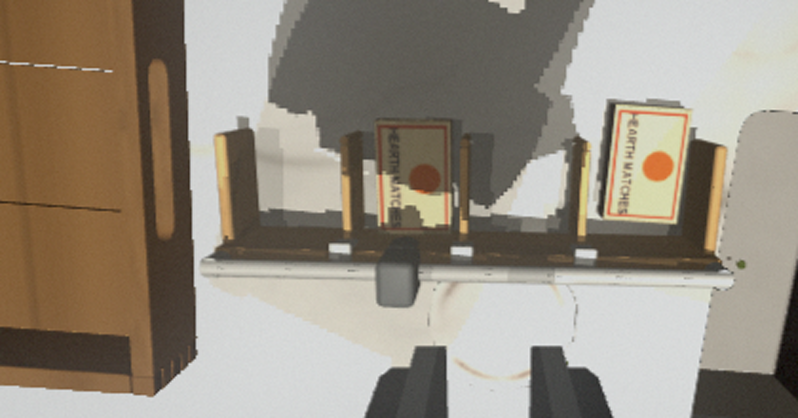

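The picture shows the loose box square in gap 3 at (415,175), against the back board. The marker at (400,270) is midway between clip c at (340,249) and clip b at (461,251), and the stock box is untouched. Everything is as asked, so I'm handing in.

```bash
python3 -c "
from workcell import r
print(r.job_done())"
```

```text
the job is handed in; nothing more can be done
None
```

The job is handed in (no verdict came back): the marker is over the middle of the third gap (within about 1 mm by camera), and the loose matchbox is pushed lengthwise into that gap, home against the back board.

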